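# Walk the tool case back to the batten

### The arm

A 6-joint arm with a two-finger parallel gripper is mounted at the origin on a cart in front of the work surface, level with it; the furniture and walls round the work are solid. World frame = base frame: x ahead of the robot, y to its left, z up, the work surface at z = 0. Lengths are in mm, angles in rad, forces in N, time in s.
With the tool pointing down it reaches from about 275 to 1000 mm from the base axis. Payload 8.4 kg.
Tool frame: the origin (TCP) lies at the very end of the fingers, on their centre line; the grasp point (between the pads) lies 19 mm behind it (r.tcp_to_grasp is the distance from the TCP to the grasp point, in mm); z points along the fingers, y is the line along which they close (so a half turn about z gives the same grasp; the last joint's range is limited). The gripper opens to 85 mm and grips with 20 to 120 N. Pads are 22 mm wide; open, the fingers measure 114 mm over their backs; the gripper's body (76 mm by 85 mm) begins 54 mm behind the grasp point. The pads swing forward as they close: fully open they stand 13 mm farther back than shut.
Start: joints at [1.18, 0.353, 1.633, -0, 1.155, -0.002], TCP at [236.923, 578.356, 194.281] pointing down, gripper open.
Joint ranges: [-2.63, 2.63], [-0.92, 2.1], [0.06, 2.66], [-1.3, 4.44], [0, 2.69], [-3.02, 3.02]. Speed limits (rad/s): [2.22, 2.22, 2.79, 3.14, 3.14, 3.14].

### API

Orientations are given as [roll, pitch, yaw] about the fixed x, y, z axes, in that order (R = Rz(yaw) Ry(pitch) Rx(roll)).
In Python, from rig import r gives the robot as it stands. The module is installed in compiled form; this text tells all that it offers.
- The arm moves only by the tool play_rows, never from a script. Its argument "rows" is a list of rows, each an object with "dp": the shift along the tool's x, y, z in units of 40 mm (1.0 is 40 mm), a list of three; "turn": the turn, a rotation vector about the tool's x, y, z in units of 6 degrees (1.0 is 6 degrees), a list of three; "fingers": the closure, from 0 (fully open) to 1 (shut). In form: [{"dp": [tx, ty, tz], "turn": [wx, wy, wz], "fingers": fingers}, ...]. A call has 1 to 5 rows; each row shifts and turns the commanded pose from where the row before left it, along the tool's axes as they then stand; what a row does not reach is not made up. A row lasts 1/12 s, in which the tool goes at most 41.7 mm and 7.16 degrees, less where a joint would pass 70% of its speed; a pose out of reach is approached as far as the arm can. A call is refused whole if a number of a shift passes 1 or a number of a turn 1, either way. A call with a gripper value outside its range is refused whole. The fingers move at their own pace and stop on an object; "force" is the grip in N (left out, the last holds). Time passes only in rows, so rows that do not move let the fingers close. It gives the time, the measured TCP pose, the force, the opening and the grip force at its end, in the units of the state.
- r.sense(): the state, without advancing time (a new reading comes with each control period).
- r.grab_frame(name): name is "side" or "top" or "wrist"; returns a dict with "pixels" (400x640x3 uint8, red, green, blue), "fx", "fy", "cx", "cy" (pixels), "pose" (4x4, takes a point from camera to world coordinates). Camera axes: x right, y down, z forward; pixel columns grow to the right and rows downward; lengths in mm; the calibration is good to about 2 mm. The wrist camera is an equidistant fisheye: a pixel r from the principal point sees the ray r / f radians off the axis. A picture is of the moment at which its call begins. There is no depth.
- r.sign_off(): hands the job in; it is judged then, once.
The state is a dict: "clock": time; "qpos": joint angles; "qvel": joint speeds; "joint_efforts": joint torques, N m; "eef_pos": TCP position; "tcp_rot": TCP orientation; "contact_force": force on the tool from outside, world axes, zero at the start; "wrist_torque": the same for the moment, N m; "opening": opening from 0.0 (shut) to 1.0 (fully open); "grasp_force": force on a finger pad.
Only numpy, scipy, OpenCV 4.12 (cv2) and the standard library are available. Lean on these libraries where they do the work, as an engineer would, in place of code of your own. Each camera call takes 0.05 s, during which the arm holds its last target. There are 200 camera calls.

### The job

Walk the larger of the two grey steel tool cases away from you to the wooden batten by pushing the corners of its near side in turn: first the left corner until that side is clearly ahead (a good 2 to 4 cm), then the right corner until the right side is just as clearly ahead, and so on in turn until its far side lies flat up against the batten, within the batten's length. Keep it flat on the bench and leave the smaller one where it stands.

Things in the scene. Friction and masses are not known exactly. Their poses are not given: they have to be found in the camera images.
- case_far_left (a point): Far left end, half-way up (33 mm), of the larger grey steel tool case: 110 mm deep (x) x 200 wide (y) x 66 high, two latches on the near face, flat handle folded on the lid, four rubber feet set in from its ends, about 1.5 kg, not grippable. Axes: x away from the robot, y left, z up. The case's centre is 55 mm along -x, 100 mm along -y from this point. Starts 70 to 95 mm short of the batten, nearly parallel.
- case_far_right (a point): Far right end of the same case, half-way up (33 mm), on its far face 200 mm along -y from the left point; same axes. The case slides under a push of roughly 5 to 20 N; pushed near one end of its near face, that end goes forward and the case swings about its other end.
- batten: Straight pale wooden batten fixed to the bench behind the larger case, 30 mm deep (x) x 280 long (y) x 30 high. Origin: centre of its underside; x away from the robot, square to the batten, y left along it. Its near face, which the case shall meet, lies 15 mm along -x from the origin.
- small_case: The smaller grey steel tool case of the same make, 80 x 115 x 54 mm, one latch, to the right of the larger one; loose, a bystander. Origin at the centre of its underside, x away from the robot, y left.

How it is judged (in metres and radians):
On the way, in this order (a step that is already met when the one before it is completed fails the run):
1. the left corner is pushed ahead: the far left end of the case is 20 mm or more nearer the batten than the far right end (((x of case_far_left in the frame of batten above -0.015 m and x of case_far_right in the frame of batten below -0.025 m) or (x of case_far_left in the frame of batten above -0.025 m and x of case_far_right in the frame of batten below -0.035 m) or (x of case_far_left in the frame of batten above -0.035 m and x of case_far_right in the frame of batten below -0.045 m) or (x of case_far_left in the frame of batten above -0.045 m and x of case_far_right in the frame of batten below -0.055 m) or (x of case_far_left in the frame of batten above -0.055 m and x of case_far_right in the frame of batten below -0.065 m) or (x of case_far_left in the frame of batten above -0.065 m and x of case_far_right in the frame of batten below -0.075 m) or (x of case_far_left in the frame of batten above -0.075 m and x of case_far_right in the frame of batten below -0.085 m) or (x of case_far_left in the frame of batten above -0.085 m and x of case_far_right in the frame of batten below -0.095 m) or (x of case_far_left in the frame of batten above -0.095 m and x of case_far_right in the frame of batten below -0.105 m) or (x of case_far_left in the frame of batten above -0.105 m and x of case_far_right in the frame of batten below -0.115 m))), for 0.1 s.
2. then the right corner is pushed ahead: the far right end is 20 mm or more nearer the batten than the far left end (((x of case_far_right in the frame of batten above -0.015 m and x of case_far_left in the frame of batten below -0.025 m) or (x of case_far_right in the frame of batten above -0.025 m and x of case_far_left in the frame of batten below -0.035 m) or (x of case_far_right in the frame of batten above -0.035 m and x of case_far_left in the frame of batten below -0.045 m) or (x of case_far_right in the frame of batten above -0.045 m and x of case_far_left in the frame of batten below -0.055 m) or (x of case_far_right in the frame of batten above -0.055 m and x of case_far_left in the frame of batten below -0.065 m) or (x of case_far_right in the frame of batten above -0.065 m and x of case_far_left in the frame of batten below -0.075 m) or (x of case_far_right in the frame of batten above -0.075 m and x of case_far_left in the frame of batten below -0.085 m) or (x of case_far_right in the frame of batten above -0.085 m and x of case_far_left in the frame of batten below -0.095 m) or (x of case_far_right in the frame of batten above -0.095 m and x of case_far_left in the frame of batten below -0.105 m) or (x of case_far_right in the frame of batten above -0.105 m and x of case_far_left in the frame of batten below -0.115 m))), for 0.1 s.
At the end, for the whole second after the job is handed in: Both far ends of the tool case are within 16 mm of the batten's near face, the case sticks out past an end of the batten by at most 25 mm, and it stands flat on the bench (within 3 degrees) (x of each of case_far_left, case_far_right in the frame of batten above -0.031 m and y of case_far_left in the frame of batten below 0.165 m and y of case_far_right in the frame of batten above -0.165 m and angle between case_far_left's own z axis and vertical below 0.06 rad); the robot touches nothing.
It fails at once if the larger case is tipped or lifted (more than 10 degrees, or an end more than 25 mm up) (angle between case_far_left's own z axis and vertical above 0.175 rad or height (world z) of any of case_far_left, case_far_right above 0.058 m).
It fails at once if the smaller case is moved by more than 20 mm (distance of small_case from where it was at the start of the episode above 0.02 m).
It also fails if it takes over 58 s, if anything falls off the work surface, if the arm or the gripper's body presses on something with over 40 N, if the wrist force passes 120 N, or if a joint passes its speed limit or range.

## Working session

There is one attempt and no reset: what is moved stays moved. The work goes in short steps, Python scripts to look and compute and a tool call to move; the robot and the scene stay as the last step left them, time stands still between calls to the robot, and variables do not carry over. Pictures are saved under pics/ and viewed, at most 10 in all, crops included, and the job is handed in when it is done.

Besides the shell and the picture viewer there is one more tool, called after "Emit:" by a JSON object that holds its "name" and its "arguments", one argument or row to a line. play_rows: Moves the arm, as the interface text tells. Its arguments: {"type":"object","properties":{"rows":{"type":"array"},"force":{"type":"number"}},"required":["rows"]}

```bash
mkdir -p pics
python3 - <<'E'
from rig import r
import cv2
for n in("top","side"):
    f=r.grab_frame(n);cv2.imwrite(f"pics/{n}0.png",f["pixels"][:,:,::-1]);print(n,f["fx"],f["cx"],f["cy"],f["pose"].round(3).tolist())
s=r.sense();print(s["eef_pos"],s["tcp_rot"],s["clock"])
E
```

```text
top 372.6589580569093 319.6512287029508 200.13189386658604 [[0.003, -0.982, 0.188, 478.852], [-1.0, -0.003, -0.0, 136.505], [0.001, -0.188, -0.982, 926.019], [0.0, 0.0, 0.0, 1.0]]
side 405.4066929752171 316.13007671888073 203.2093151684676 [[0.997, -0.039, 0.063, 587.612], [-0.074, -0.51, 0.857, -576.471], [-0.001, -0.859, -0.512, 482.625], [0.0, 0.0, 0.0, 1.0]]
[236.73299785 577.92644205 193.64952088] [-3.14035984e+00 -2.11429933e-05  2.75281162e+00] 0.1
```

View pics/top0.png

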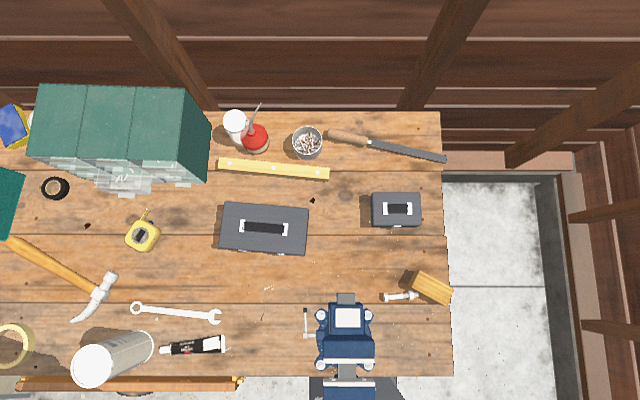

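View pics/side0.png

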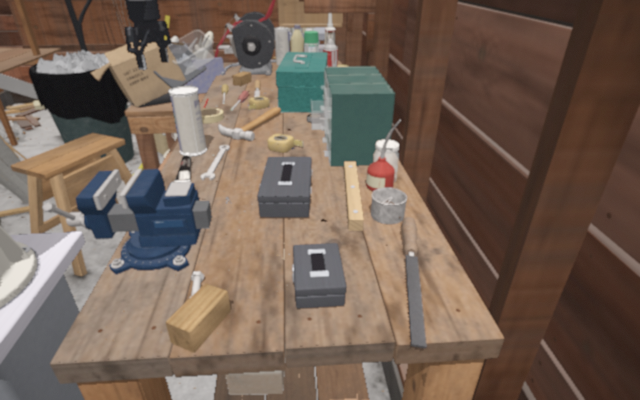

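The top view shows the large case's lid at about (221–308, 203–255), the batten at (218–330, 158–179), the small case at (371–421, 193–228) and the vise at (345, 340). The side view agrees. Next I'll measure them.

```bash
cat > h.py <<'E'
from rig import r
import cv2, numpy as np
def ray(f,uv,z):
    uv=np.atleast_2d(uv).astype(float);P=f["pose"]
    d=np.c_[(uv[:,0]-f["cx"])/f["fx"],(uv[:,1]-f["cy"])/f["fy"],np.ones(len(uv))]@P[:3,:3].T
    return (P[:3,3]+d*((z-P[2,3])/d[:,2])[:,None])[:,:2]
def quad(m,eps=.05):
    m=cv2.morphologyEx(m,cv2.MORPH_CLOSE,np.ones((9,9),np.uint8))
    m=cv2.morphologyEx(m,cv2.MORPH_OPEN,np.ones((5,5),np.uint8))
    c=max(cv2.findContours(m,0,2)[0],key=cv2.contourArea)
    return c[:,0].astype(np.float32)
def roi(m,x0,x1,y0,y1):
    o=np.zeros_like(m);o[y0:y1,x0:x1]=m[y0:y1,x0:x1];return o
def masks(f):
    hsv=cv2.cvtColor(f["pixels"],cv2.COLOR_RGB2HSV)
    grey=cv2.inRange(hsv,(90,0,55),(150,70,120))
    wood=cv2.inRange(hsv,(15,60,190),(35,180,255))
    return hsv,grey,wood
E
python3 - <<'E'
from h import *
f=r.grab_frame("top");hsv,g,w=masks(f)
for p in((230,215),(290,245),(260,253),(230,170),(325,175),(218,250),(314,230),(264,251)):print(p,hsv[p[1],p[0]])
for nm,m,box,z in(("case",g,(205,320,190,265),66),("small",g,(360,430,180,240),54),("batten",w,(205,340,150,185),30)):
    c=quad(roi(m,*box));rect=cv2.minAreaRect(ray(f,c,z).astype(np.float32));print(nm,rect,cv2.boundingRect(c));print(cv2.boxPoints(rect).round(1).tolist())
print(ray(f,[[345,295],[318,310],[370,310],[303,310],[228,200],[222,345],[135,305],[222,318]],0).round())
print(ray(f,[[185,87],[210,130],[205,182]],150).round())
cv2.imwrite("pics/c0.png",cv2.resize(np.hstack([f["pixels"][140:270,200:340,::-1],cv2.cvtColor((g|w)[140:270,200:340],8)]),None,fx=2.8,fy=2.8))
E
```

```text
(230, 215) [111  14 128]
(290, 245) [140  12 131]
(260, 253) [ 16 117 236]
(230, 170) [ 17 113 122]
(325, 175) [ 25  81 247]
(218, 250) [ 14  95 227]
(314, 230) [ 14 109 205]
(264, 251) [114  25 104]
case ((579.2621459960938, 266.9410400390625), (117.02285766601562, 28.54291534423828), 87.37367248535156) (238, 220, 51, 15)
[[562.2999877929688, 209.10000610351562], [590.7999877929688, 207.8000030517578], [596.2000122070312, 324.70001220703125], [567.7000122070312, 326.0]]
small ((625.7147216796875, -28.315914154052734), (25.62065887451172, 86.83366394042969), 2.811511278152466) (371, 203, 37, 12)
[[610.7999877929688, 14.399999618530273], [615.0, -72.30000305175781], [640.5999755859375, -71.0999984741211], [636.4000244140625, 15.699999809265137]]
batten ((734.0745849609375, 250.91116333007812), (87.69694519042969, 326.37847900390625), 0.17978672683238983) (208, 150, 132, 35)
[[689.7000122070312, 414.0], [690.7000122070312, 87.5999984741211], [778.4000244140625, 87.9000015258789], [777.4000244140625, 414.20001220703125]]
[[423.  74.]
 [388. 139.]
 [388.  15.]
 [388. 175.]
 [655. 368.]
 [308. 365.]
 [398. 578.]
 [369. 368.]]
[[885. 440.]
 [783. 378.]
 [666. 382.]]
```

View pics/c0.png

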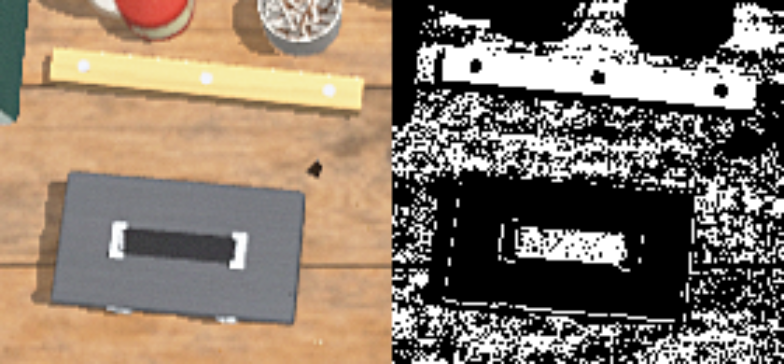

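The crop shows the lid's corners at roughly (68,172), (304,190), (293,323) and (53,302), with the batten tilted about the same way. The colour thresholds were off, so I'll fix those: lid = low saturation, batten = yellow hue.

```bash
cat >> h.py <<'E'
def masks(f):
    hsv=cv2.cvtColor(f["pixels"],cv2.COLOR_RGB2HSV)
    return hsv,cv2.inRange(hsv,(0,0,112),(179,45,165)),cv2.inRange(hsv,(21,70,170),(32,190,255))
def look(case_box=(200,325,150,265),batten=False,small=False):
    f=r.grab_frame("top");hsv,g,w=masks(f);out={}
    for nm,m,box,z in(("case",g,case_box,66),("small",g,(360,430,180,240),54),("batten",w,(205,340,150,188),30)):
        if nm=="small" and not small or nm=="batten" and not batten: continue
        rc=cv2.minAreaRect(ray(f,quad(roi(m,*box)),z).astype(np.float32));b=cv2.boxPoints(rc)
        b=b[np.argsort(-b[:,0])]; far=b[:2][np.argsort(-b[:2,1])]; near=b[2:][np.argsort(-b[2:,1])]
        out[nm]=(far,near);print(nm,np.round(rc[1],1),"far L,R",far.round(1).tolist(),"near L,R",near.round(1).tolist())
    return f,g,w,out
E
python3 - <<'E'
from h import *
f,g,w,o=look(batten=True,small=True)
s=r.sense();print(s["clock"],s["qpos"])
cv2.imwrite("pics/c1.png",cv2.resize(cv2.cvtColor((g|w)[140:270,200:440],8),None,fx=2.5,fy=2.5))
E
```

```text
case [198.3 112.5] far L,R [[641.2000122070312, 360.29998779296875], [624.4000244140625, 162.60000610351562]] near L,R [[529.0999755859375, 369.79998779296875], [512.2999877929688, 172.1999969482422]]
small [ 84.1 112.9] far L,R [[665.7000122070312, 9.600000381469727], [666.0, -103.30000305175781]] near L,R [[581.5, 9.399999618530273], [581.9000244140625, -103.5999984741211]]
batten [276.9  28.9] far L,R [[761.2000122070312, 388.6000061035156], [733.5999755859375, 113.0]] near L,R [[732.4000244140625, 391.3999938964844], [704.9000244140625, 115.9000015258789]]
0.2 [ 1.17958401e+00  3.53421816e-01  1.63384007e+00  1.10332868e-05
  1.15524315e+00 -2.39992279e-03]
```

View pics/c1.png

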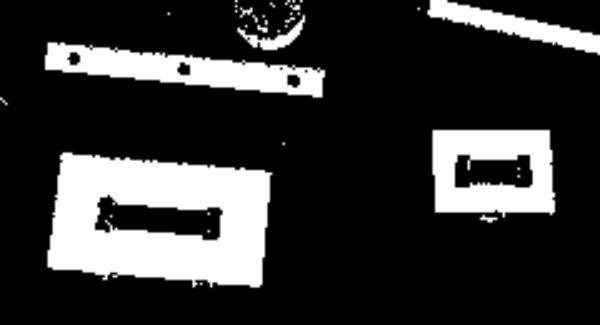

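Emit:
{"name": "play_rows", "arguments": {
  "rows": [
    {"dp": [0,0,0],"turn": [0,0,-0.92],"fingers": 1},
    {"dp": [0,0,0],"turn": [0,0,-0.92],"fingers": 1},
    {"dp": [0,0,0],"turn": [0,0,-0.93],"fingers": 1},
    {"dp": [-0.5,0,0],"turn": [0,0,0],"fingers": 1},
    {"dp": [-0.5,0,0],"turn": [0,0,0],"fingers": 1}
  ]
}}

```text
clock: 0.62
eef_pos: [276.3, 574.4, 194.2]
tcp_rot: [-3.141, -0.0, 3.045]
contact_force: [0.8, 0.5, -0.7]
opening: 0.301
grasp_force: 0.0
```

Emit:
{"name": "play_rows", "arguments": {
  "rows": [
    {"dp": [-0.8,-0.5,0],"turn": [0,0,0],"fingers": 1},
    {"dp": [-0.8,-0.5,0],"turn": [0,0,0],"fingers": 1},
    {"dp": [-0.8,-0.5,0],"turn": [0,0,0],"fingers": 1},
    {"dp": [-0.8,-0.5,0],"turn": [0,0,0],"fingers": 1},
    {"dp": [-0.8,-0.5,0],"turn": [0,0,0],"fingers": 1}
  ]
}}

```text
clock: 1.03
eef_pos: [427.2, 457.8, 194.1]
tcp_rot: [-3.141, -0.0, 3.043]
contact_force: [0.9, 1.0, 0.9]
opening: -0.003
grasp_force: 0.0
```

Emit:
{"name": "play_rows", "arguments": {
  "rows": [
    {"dp": [-0.45,-0.58,0],"turn": [0,0,0],"fingers": 1},
    {"dp": [-0.45,-0.58,0],"turn": [0,0,0],"fingers": 1},
    {"dp": [-0.45,-0.58,0],"turn": [0,0,0],"fingers": 1},
    {"dp": [-0.45,-0.57,0],"turn": [0,0,0],"fingers": 1},
    {"dp": [0,0,0],"turn": [0,0,0],"fingers": 1}
  ]
}}

```text
clock: 1.45
eef_pos: [490.8, 356.1, 194.2]
tcp_rot: [-3.14, 0.001, 3.04]
contact_force: [-0.7, -0.4, -0.6]
opening: -0.0
grasp_force: 0.0
```

Run:
```python
from h import *
f=r.grab_frame("top");cv2.imwrite("pics/t2.png",f["pixels"][:,:,::-1])
```

```text
(no output)
```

View pics/t2.png

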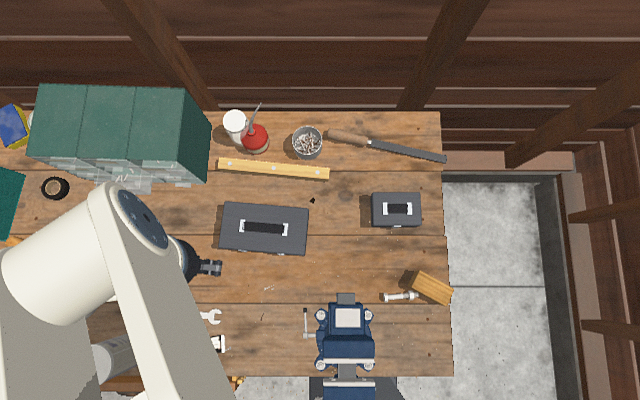

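The gripper stands free, left of and nearer than the case; the fingertips are at about (215, 268) and the case is fully visible. Going down, then pushing.

Emit:
{"name": "play_rows", "arguments": {
  "rows": [
    {"dp": [0,0,0.9],"turn": [0,0,0],"fingers": 1},
    {"dp": [0,0,0.9],"turn": [0,0,0],"fingers": 1},
    {"dp": [0,0,0.9],"turn": [0,0,0],"fingers": 1},
    {"dp": [0,0,0.9],"turn": [0,0,0],"fingers": 1},
    {"dp": [0,0,0.7],"turn": [0,0,0],"fingers": 1}
  ]
}}

```text
clock: 1.92
eef_pos: [487.1, 360.4, 19.7]
tcp_rot: [-3.141, -0.002, 3.043]
contact_force: [0.3, 0.2, 0.7]
opening: 0.0
grasp_force: 0.0
```

Emit:
{"name": "play_rows", "arguments": {
  "rows": [
    {"dp": [-0.15,0,0],"turn": [0,0,0],"fingers": 1},
    {"dp": [-0.15,0,0],"turn": [0,0,0],"fingers": 1},
    {"dp": [-0.15,0,0],"turn": [0,0,0],"fingers": 1},
    {"dp": [-0.15,0,0],"turn": [0,0,0],"fingers": 1},
    {"dp": [-0.15,0,0],"turn": [0,0,0],"fingers": 1}
  ]
}}

```text
clock: 2.33
eef_pos: [520.6, 358.1, 24.6]
tcp_rot: [3.139, 0.003, 3.043]
contact_force: [-0.5, -0.3, 0.3]
opening: -0.001
grasp_force: 0.0
```

Emit:
{"name": "play_rows", "arguments": {
  "rows": [
    {"dp": [-0.15,0,0],"turn": [0,0,0],"fingers": 1},
    {"dp": [-0.15,0,0],"turn": [0,0,0],"fingers": 1},
    {"dp": [-0.15,0,0],"turn": [0,0,0],"fingers": 1}
  ]
}}

```text
clock: 2.58
eef_pos: [534.5, 357.0, 23.8]
tcp_rot: [3.14, -0.004, 3.041]
contact_force: [-15.7, 9.6, 11.2]
opening: -0.002
grasp_force: 9.6
```

```bash
cat >> h.py <<'E'
C=np.array([718.6,253.6]);X=np.array([.995,-.0993]);Y=np.array([.0993,.995])
def uv(p): d=np.atleast_2d(p)[:,:2]-C; return np.c_[d@X,d@Y].round(1).tolist()
def case(**k):
    f,g,w,o=look(**k);fa,ne=o["case"];print("uv far L,R",uv(fa),"near",uv(ne));s=r.sense()
    print("tcp uv",uv(s["eef_pos"]),"z",s["eef_pos"][2].round(1),"F",np.round(s["contact_force"],1),s["clock"]);return f,g
E
python3 -c "from h import *;case()"
```

```text
case [211.7 127.8] far L,R [[653.7000122070312, 368.29998779296875], [625.7000122070312, 158.39999389648438]] near L,R [[527.0, 385.20001220703125], [499.1000061035156, 175.3000030517578]]
uv far L,R [[-76.0, 107.7], [-82.9, -103.9]] near [[-203.7, 111.9], [-210.7, -99.7]]
tcp uv [[-191.9, 84.7]] z 23.9 F [-10.1   5.6   6.9] 2.6333
```

Emit:
{"name": "play_rows", "arguments": {
  "rows": [
    {"dp": [-0.13,0,0],"turn": [0,0,0],"fingers": 1},
    {"dp": [-0.13,0,0],"turn": [0,0,0],"fingers": 1},
    {"dp": [-0.13,0,0],"turn": [0,0,0],"fingers": 1},
    {"dp": [-0.13,0,0],"turn": [0,0,0],"fingers": 1},
    {"dp": [-0.13,0,0],"turn": [0,0,0],"fingers": 1}
  ]
}}

```text
clock: 3.05
eef_pos: [561.1, 353.8, 25.0]
tcp_rot: [3.14, -0.003, 3.042]
contact_force: [-15.1, 1.3, 20.1]
opening: 0.001
grasp_force: 10.2
```

Run:
```python
from h import *
f,g=case()
cv2.imwrite("pics/t3.png",cv2.resize(np.hstack([f["pixels"][140:280,180:340,::-1],cv2.cvtColor(g[140:280,180:340],8)]),None,fx=2.5,fy=2.5))
```

```text
case [216.3 113.2] far L,R [[666.9000244140625, 364.70001220703125], [624.5999755859375, 152.60000610351562]] near L,R [[555.9000244140625, 386.79998779296875], [513.5, 174.6999969482422]]
uv far L,R [[-62.5, 105.4], [-83.5, -109.9]] near [[-175.2, 116.4], [-196.2, -98.8]]
tcp uv [[-165.4, 84.1]] z 25.0 F [-11.3   1.2  16.7] 3.1
```

View pics/t3.png

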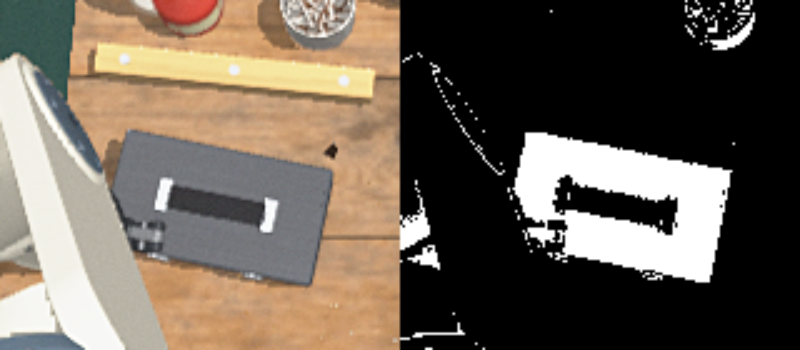

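The case is turned with its left ahead: far corners in the crop are at (127,130) and (331,170). The gripper covers the near left corner, so I'll measure from the far edge only.

```bash
cat >> h.py <<'E'
def faredge(save=None):
    "robust line through lid's far edge and right edge"
    f=r.grab_frame("top");g=masks(f)[1];m=roi(g,205,330,160,262)
    n,l,st,_=cv2.connectedComponentsWithStats(m);k=1+np.argmax(st[1:,4]);m=(l==k)
    pts=[]
    for c in range(238,300):
        rr=np.where(m[:,c])[0]
        if len(rr): pts.append((c+.5,rr[0]))
    p=ray(f,pts,66);vx,vy,x0,y0=cv2.fitLine(p.astype(np.float32),cv2.DIST_HUBER,0,.01,.01).ravel()
    b=np.array([vx,vy])*np.sign(vy);a=np.array([x0,y0]);q=np.argwhere(m)[:,::-1]+.5
    P=ray(f,q,66)-a;n_=np.array([b[1],-b[0]]);d=P@n_;t=(P@b)
    R=np.percentile(t[(d<-15)&(d>-85)],.3);FR=a+b*R;FL=FR+b*200
    s=r.sense();print("far L,R uv",uv(FL),uv(FR),"diff",round(float((FL-FR)@X),1),"nearL,R uv",uv(FL-n_*110),uv(FR-n_*110))
    print("tcp uv",uv(s["eef_pos"]),"z",s["eef_pos"][2].round(1),"F",np.round(s["contact_force"],1),s["clock"])
    if save: cv2.imwrite(save,f["pixels"][:,:,::-1])
E
python3 -c "from h import *;faredge()"
```

```text
far L,R uv [[-64.8, 88.5]] [[-84.5, -110.5]] diff 19.7 nearL,R uv [[-174.3, 99.3]] [[-194.0, -99.7]]
tcp uv [[-165.4, 84.1]] z 25.0 F [-10.1   0.3  17.2] 3.15
```

Emit:
{"name": "play_rows", "arguments": {
  "rows": [
    {"dp": [-0.1,0,0],"turn": [0,0,0],"fingers": 1},
    {"dp": [-0.1,0,0],"turn": [0,0,0],"fingers": 1},
    {"dp": [-0.1,0,0],"turn": [0,0,0],"fingers": 1},
    {"dp": [-0.1,0,0],"turn": [0,0,0],"fingers": 1},
    {"dp": [0,0,0],"turn": [0,0,0],"fingers": 1}
  ]
}}

```text
clock: 3.57
eef_pos: [577.8, 352.0, 25.0]
tcp_rot: [3.14, -0.001, 3.042]
contact_force: [-10.5, 0.1, 18.2]
opening: 0.0
grasp_force: 9.0
```

```bash
python3 -c "from h import *;faredge()"
```

```text
far L,R uv [[-64.6, 88.4]] [[-85.0, -110.5]] diff 20.4 nearL,R uv [[-174.0, 99.6]] [[-194.4, -99.3]]
tcp uv [[-149.8, 83.9]] z 25.0 F [-10.8   0.8  16.1] 3.6167
```

Run:
```python
from h import *
a=r.grab_frame("top")["pixels"][140:280,180:340,::-1];b=r.grab_frame("side")["pixels"][130:270,230:390,::-1]
cv2.imwrite("pics/t4.png",cv2.resize(np.hstack([a,b]),None,fx=2.5,fy=2.5))
```

```text
(no output)
```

View pics/t4.png

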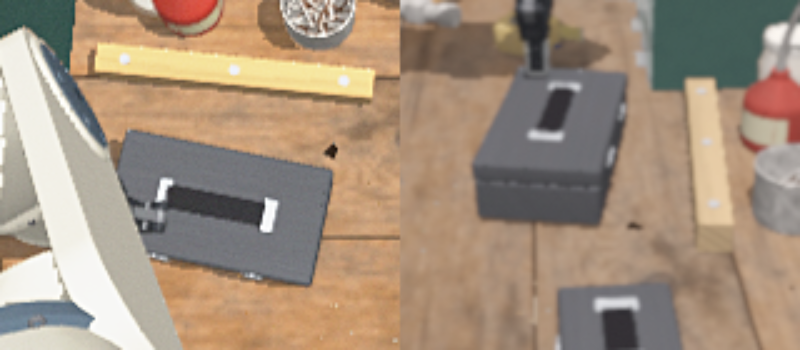

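Run:
```python
from h import *
s=r.sense();e=s["eef_pos"]
print(e,s["tcp_rot"],s["wrist_torque"])
for n,o,k in(("top",(180,140),0),("side",(230,130),400)):
    f=r.grab_frame(n);P=np.linalg.inv(f["pose"])
    for dz in (0,41,75):
        c=P@np.r_[e+[0,0,dz],1];print(n,dz,((f["fx"]*c[0]/c[2]+f["cx"]-o[0])*2.5+k).round(),((f["fy"]*c[1]/c[2]+f["cy"]-o[1])*2.5).round())
f=r.grab_frame("top");print("corners",uv(ray(f,[[180+127/2.5,140+130/2.5],[180+331/2.5,140+170/2.5],[180+310/2.5,140+284/2.5]],66)))
f=r.grab_frame("side");print("side lid corners FL FR NR NL",uv(ray(f,[[230+227/2.5,130+73/2.5],[230+203/2.5,130+186/2.5],[230+74/2.5,130+178/2.5],[230+118/2.5,130+70/2.5]],66)))
```

```text
[577.87193259 352.0315504   25.06311988] [ 3.14018276e+00 -8.14817918e-04  3.04221288e+00] [ 0.1204811   1.78976684 -0.0329402 ]
top 0 126.0 224.0
top 41 116.0 219.0
top 75 106.0 214.0
side 0 538.0 104.0
side 41 537.0 67.0
side 75 535.0 35.0
corners [[-65.4, 86.0], [-83.8, -109.5], [-190.9, -101.5]]
side lid corners FL FR NR NL [[-59.9, 72.1], [-75.7, -144.3], [-180.7, -134.1], [-167.7, 76.8]]
```

Run:
```python
from h import *
a=cv2.resize(r.grab_frame("top")["pixels"][195:255,210:260,::-1],(400,480),interpolation=cv2.INTER_CUBIC)
b=cv2.resize(r.grab_frame("wrist")["pixels"][:,:,::-1],(400,250))
c=cv2.resize(r.grab_frame("side")["pixels"][140:180,250:320,::-1],(400,229))
cv2.imwrite("pics/t5.png",np.hstack([a,np.vstack([b,c,np.zeros((1,400,3),np.uint8)])]))
```

```text
(no output)
```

View pics/t5.png

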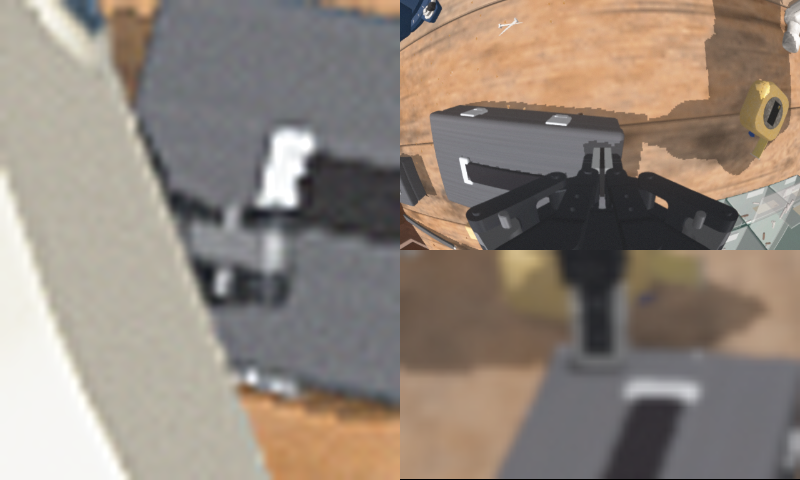

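The fingertips show above the lid rather than in front of it, so the last push didn't move the case; the tool presses down on it with about 17 N. I'll back straight out and check.

Emit:
{"name": "play_rows", "arguments": {
  "rows": [
    {"dp": [0.25,0,0],"turn": [0,0,0],"fingers": 1},
    {"dp": [0.25,0,0],"turn": [0,0,0],"fingers": 1}
  ]
}}

```text
clock: 4.23
eef_pos: [561.7, 354.3, 25.1]
tcp_rot: [3.138, 0.006, 3.042]
contact_force: [4.5, -0.9, 5.7]
opening: -0.001
grasp_force: 2.9
```

```bash
python3 -c "from h import *;faredge()"
```

```text
far L,R uv [[-64.8, 88.4]] [[-84.9, -110.6]] diff 20.1 nearL,R uv [[-174.2, 99.4]] [[-194.3, -99.5]]
tcp uv [[-167.8, 84.6]] z 25.1 F [ 3.3 -1.   8. ] 4.2833
```

Emit:
{"name": "play_rows", "arguments": {
  "rows": [
    {"dp": [0.25,0,0],"turn": [0,0,0],"fingers": 1},
    {"dp": [0.25,0,0],"turn": [0,0,0],"fingers": 1},
    {"dp": [0.25,0,0],"turn": [0,0,0],"fingers": 1},
    {"dp": [0.25,0,0],"turn": [0,0,0],"fingers": 1},
    {"dp": [0,0,0],"turn": [0,0,0],"fingers": 1}
  ]
}}

```text
clock: 4.7
eef_pos: [515.8, 356.8, 21.9]
tcp_rot: [-3.14, -0.002, 3.044]
contact_force: [0.2, -0.2, -0.5]
opening: -0.003
grasp_force: 0.0
```

```bash
python3 -c "from h import *;faredge();case(batten=True)"
```

```text
far L,R uv [[-65.3, 88.8]] [[-84.1, -110.3]] diff 18.8 nearL,R uv [[-174.8, 99.1]] [[-193.6, -100.0]]
tcp uv [[-210.9, 82.8]] z 22.1 F [ 0.4 -0.4 -0.2] 4.75
case [213.6 115.9] far L,R [[666.4000244140625, 362.0], [624.5999755859375, 152.60000610351562]] near L,R [[552.7000122070312, 384.70001220703125], [510.8999938964844, 175.3000030517578]]
batten [276.9  28.2] far L,R [[761.0, 388.6000061035156], [733.2999877929688, 113.0]] near L,R [[733.0, 391.3999938964844], [705.2999877929688, 115.9000015258789]]
uv far L,R [[-62.7, 102.7], [-83.5, -109.9]] near [[-178.1, 114.0], [-198.9, -98.6]]
tcp uv [[-210.0, 83.1]] z 22.2 F [ 0.8  0.1 -0.5] 4.8
```

Run:
```python
from h import *
e=r.sense()["eef_pos"];ims=[]
for n,(x0,y0) in(("side",(240,110)),("top",(190,190))):
    f=r.grab_frame(n);P=np.linalg.inv(f["pose"]);im=cv2.resize(f["pixels"][y0:y0+90,x0:x0+80,::-1],(400,450),interpolation=cv2.INTER_CUBIC)
    for dz in(0,44):
        c=P@np.r_[e+[0,0,dz],1];u=int((f["fx"]*c[0]/c[2]+f["cx"]-x0)*5);v=int((f["fy"]*c[1]/c[2]+f["cy"]-y0)*5);cv2.circle(im,(u,v),4,(0,0,255) if dz==0 else (0,255,0),1);print(n,u,v)
    ims.append(im)
cv2.imwrite("pics/t6.png",np.hstack(ims))
```

```text
side 108 312
side 102 233
top 187 322
top 163 318
```

View pics/t6.png

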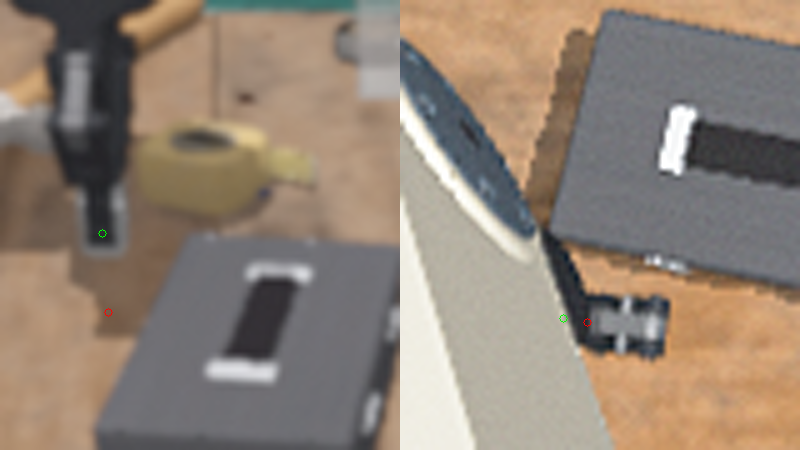

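The side view shows the real fingertips about 30 mm higher than the reported TCP: drawn tip at crop row 255, against 312 projected. So the push was catching the lid's edge and riding over it. I'll go lower in steps, watching the force.

Emit:
{"name": "play_rows", "arguments": {
  "rows": [
    {"dp": [0,0,0.2],"turn": [0,0,0],"fingers": 1},
    {"dp": [0,0,0.2],"turn": [0,0,0],"fingers": 1},
    {"dp": [0,0,0],"turn": [0,0,0],"fingers": 1}
  ]
}}

```text
clock: 5.15
eef_pos: [517.6, 356.3, 4.1]
tcp_rot: [-3.14, -0.002, 3.043]
contact_force: [0.2, -0.8, -0.4]
opening: 0.002
grasp_force: 0.0
```

```bash
cat >> h.py <<'E'
def tip():
    f=r.grab_frame("side");e=r.sense()["eef_pos"];P=np.linalg.inv(f["pose"])
    def pj(dz):
        c=P@np.r_[e+[0,0,dz],1];return np.round([f["fx"]*c[0]/c[2]+f["cx"],f["fy"]*c[1]/c[2]+f["cy"]],1)
    u,v=pj(0);print("z",e[2].round(1),"tcp px",u,v,"z+30 px",pj(30))
    hs=cv2.cvtColor(f["pixels"],cv2.COLOR_RGB2HSV)
    for row in range(int(v)-24,int(v)+8,2):print(row,hs[row,int(u)-5:int(u)+6:2,1:].tolist())
E
python3 -c "from h import *;tip();print(r.sense()['contact_force'])"
```

```text
z 4.7 tcp px 262.2 178.9 z+30 px [261.3 168.3]
154 [[10, 53], [26, 40], [19, 41], [9, 84], [29, 113], [78, 117]]
156 [[0, 85], [17, 46], [19, 53], [4, 123], [21, 124], [87, 120]]
158 [[6, 85], [28, 45], [17, 46], [4, 120], [19, 124], [86, 121]]
160 [[3, 87], [30, 43], [18, 43], [3, 93], [22, 116], [84, 122]]
162 [[5, 94], [23, 44], [24, 43], [5, 93], [13, 121], [87, 120]]
164 [[5, 101], [24, 43], [24, 43], [8, 90], [13, 117], [88, 119]]
166 [[11, 112], [3, 91], [3, 90], [2, 105], [35, 123], [93, 121]]
168 [[73, 122], [58, 123], [60, 124], [64, 124], [84, 125], [89, 123]]
170 [[88, 156], [91, 120], [89, 121], [88, 122], [90, 124], [90, 122]]
172 [[88, 174], [99, 129], [98, 117], [97, 118], [91, 120], [91, 121]]
174 [[84, 176], [93, 142], [99, 118], [98, 115], [91, 118], [82, 121]]
176 [[76, 174], [86, 149], [92, 117], [93, 115], [92, 117], [56, 114]]
178 [[79, 167], [91, 129], [95, 121], [93, 121], [84, 124], [16, 111]]
180 [[85, 180], [91, 173], [89, 171], [87, 175], [73, 160], [7, 115]]
182 [[88, 179], [93, 178], [92, 175], [88, 174], [40, 134], [13, 117]]
184 [[88, 180], [93, 175], [95, 174], [67, 160], [9, 118], [13, 118]]
[ 0.04231871  0.76205384 -0.49132944]
```

Emit:
{"name": "play_rows", "arguments": {
  "rows": [
    {"dp": [0,0,0.1],"turn": [0,0,0],"fingers": 1},
    {"dp": [0,0,0.1],"turn": [0,0,0],"fingers": 1},
    {"dp": [0,0,0.05],"turn": [0,0,0],"fingers": 1},
    {"dp": [0,0,0],"turn": [0,0,0],"fingers": 1}
  ]
}}

```text
clock: 5.53
eef_pos: [518.2, 356.9, -4.4]
tcp_rot: [-3.141, -0.001, 3.043]
contact_force: [-0.6, 0.2, 0.2]
opening: -0.003
grasp_force: 0.0
```

Emit:
{"name": "play_rows", "arguments": {
  "rows": [
    {"dp": [-0.13,0,0],"turn": [0,0,0],"fingers": 1},
    {"dp": [-0.13,0,0],"turn": [0,0,0],"fingers": 1},
    {"dp": [-0.13,0,0],"turn": [0,0,0],"fingers": 1},
    {"dp": [-0.13,0,0],"turn": [0,0,0],"fingers": 1},
    {"dp": [-0.13,0,0],"turn": [0,0,0],"fingers": 1}
  ]
}}

```text
clock: 5.95
eef_pos: [544.5, 354.6, -3.6]
tcp_rot: [3.141, -0.001, 3.042]
contact_force: [-11.5, 6.5, 6.5]
opening: -0.0
grasp_force: 6.7
```

```bash
python3 -c "from h import *;faredge()"
```

```text
far L,R uv [[-63.6, 87.9]] [[-84.2, -111.0]] diff 20.6 nearL,R uv [[-173.0, 99.2]] [[-193.6, -99.7]]
tcp uv [[-183.0, 83.4]] z -3.5 F [-3.7  1.6  2.2] 6.0
```

Emit:
{"name": "play_rows", "arguments": {
  "rows": [
    {"dp": [-0.12,0,0],"turn": [0,0,0],"fingers": 1},
    {"dp": [-0.12,0,0],"turn": [0,0,0],"fingers": 1},
    {"dp": [-0.12,0,0],"turn": [0,0,0],"fingers": 1}
  ]
}}

```text
clock: 6.25
eef_pos: [556.4, 353.9, -3.6]
tcp_rot: [-3.142, -0.005, 3.042]
contact_force: [-13.5, 6.4, 7.4]
opening: -0.003
grasp_force: 7.1
```

```bash
python3 -c "from h import *;faredge()"
```

```text
far L,R uv [[-50.9, 82.1]] [[-83.1, -115.3]] diff 32.2 nearL,R uv [[-159.4, 99.8]] [[-191.7, -97.6]]
tcp uv [[-170.2, 83.8]] z -3.6 F [-8.8  4.6  3.4] 6.3
```

Emit:
{"name": "play_rows", "arguments": {
  "rows": [
    {"dp": [0.3,0,0],"turn": [0,0,0],"fingers": 1},
    {"dp": [0.5,0,0],"turn": [0,0,0],"fingers": 1},
    {"dp": [0.5,-0.3,0],"turn": [0,0,0],"fingers": 1},
    {"dp": [0,-0.7,0],"turn": [0,0,0],"fingers": 1},
    {"dp": [0,-0.8,0],"turn": [0,0,0],"fingers": 1}
  ]
}}

```text
clock: 6.72
eef_pos: [498.7, 287.1, -3.7]
tcp_rot: [3.141, 0.0, 3.046]
contact_force: [-0.1, -0.4, -0.5]
opening: 0.002
grasp_force: 0.0
```

Emit:
{"name": "play_rows", "arguments": {
  "rows": [
    {"dp": [0,-0.8,0],"turn": [0,0,0],"fingers": 1},
    {"dp": [0,-0.8,0],"turn": [0,0,0],"fingers": 1},
    {"dp": [0,-0.5,0],"turn": [0,0,0],"fingers": 1},
    {"dp": [0,-0.2,0],"turn": [0,0,0],"fingers": 1},
    {"dp": [0,0,0],"turn": [0,0,0],"fingers": 1}
  ]
}}

```text
clock: 7.13
eef_pos: [490.4, 193.5, -3.6]
tcp_rot: [-3.141, -0.0, 3.041]
contact_force: [0.1, 0.3, 0.9]
opening: 0.002
grasp_force: 0.0
```

```bash
python3 -c "from h import *;faredge()"
```

```text
far L,R uv [[-49.1, 82.3]] [[-83.2, -114.7]] diff 34.1 nearL,R uv [[-157.5, 101.1]] [[-191.6, -96.0]]
tcp uv [[-220.6, -81.1]] z -3.5 F [ 0.1  0.  -1.1] 7.1833
```

Emit:
{"name": "play_rows", "arguments": {
  "rows": [
    {"dp": [-0.2,0,0],"turn": [0,0,0],"fingers": 1},
    {"dp": [-0.2,0,0],"turn": [0,0,0],"fingers": 1},
    {"dp": [-0.15,0,0],"turn": [0,0,0],"fingers": 1},
    {"dp": [-0.15,0,0],"turn": [0,0,0],"fingers": 1},
    {"dp": [-0.15,0,0],"turn": [0,0,0],"fingers": 1}
  ]
}}

```text
clock: 7.6
eef_pos: [519.8, 191.1, -4.5]
tcp_rot: [-3.138, -0.01, 3.043]
contact_force: [-18.0, -3.5, 11.8]
opening: -0.001
grasp_force: 8.3
```

Emit:
{"name": "play_rows", "arguments": {
  "rows": [
    {"dp": [-0.15,0,0],"turn": [0,0,0],"fingers": 1},
    {"dp": [-0.15,0,0],"turn": [0,0,0],"fingers": 1},
    {"dp": [-0.15,0,0],"turn": [0,0,0],"fingers": 1},
    {"dp": [-0.15,0,0],"turn": [0,0,0],"fingers": 1},
    {"dp": [-0.15,0,0],"turn": [0,0,0],"fingers": 1}
  ]
}}

```text
clock: 8.02
eef_pos: [549.8, 187.3, -5.1]
tcp_rot: [-3.137, -0.01, 3.043]
contact_force: [-14.1, -5.0, 6.1]
opening: 0.001
grasp_force: 6.5
```

```bash
python3 -c "from h import *;faredge()"
```

```text
far L,R uv [[-46.1, 190.1]] [[-44.0, -9.9]] diff -2.1 nearL,R uv [[-156.1, 189.0]] [[-154.0, -11.0]]
tcp uv [[-159.1, -82.1]] z -4.9 F [-4.8 -4.  -3. ] 8.0667
```

Emit:
{"name": "play_rows", "arguments": {
  "rows": [
    {"dp": [-0.15,0,0],"turn": [0,0,0],"fingers": 1},
    {"dp": [-0.15,0,0],"turn": [0,0,0],"fingers": 1},
    {"dp": [-0.15,0,0],"turn": [0,0,0],"fingers": 1},
    {"dp": [-0.15,0,0],"turn": [0,0,0],"fingers": 1},
    {"dp": [-0.12,0,0],"turn": [0,0,0],"fingers": 1}
  ]
}}

```text
clock: 8.48
eef_pos: [579.6, 185.0, -5.0]
tcp_rot: [-3.138, -0.008, 3.044]
contact_force: [-12.0, -3.7, 3.7]
opening: 0.002
grasp_force: 5.7
```

```bash
python3 -c "from h import *;faredge()"
```

```text
far L,R uv [[-192.1, 31.1]] [[-91.0, -141.5]] diff -101.1 nearL,R uv [[-287.0, -24.5]] [[-185.9, -197.1]]
tcp uv [[-130.0, -81.8]] z -4.9 F [-5.1 -4.9 -0.9] 8.5333
```

Emit:
{"name": "play_rows", "arguments": {
  "rows": [
    {"dp": [0.4,0,0],"turn": [0,0,0],"fingers": 1},
    {"dp": [0.7,0,0],"turn": [0,0,0],"fingers": 1},
    {"dp": [0.7,0,0],"turn": [0,0,0],"fingers": 1},
    {"dp": [0.2,0,0],"turn": [0,0,0],"fingers": 1},
    {"dp": [0,0,0],"turn": [0,0,0],"fingers": 1}
  ]
}}

```text
clock: 8.95
eef_pos: [501.8, 194.2, -4.0]
tcp_rot: [-3.141, -0.002, 3.044]
contact_force: [-0.4, -0.9, 0.2]
opening: -0.003
grasp_force: 0.0
```

```bash
python3 -c "from h import *;faredge('pics/t7.png')"
```

```text
far L,R uv [[-42.4, 114.0]] [[-10.4, -83.4]] diff -31.9 nearL,R uv [[-151.0, 96.4]] [[-119.0, -101.0]]
tcp uv [[-207.7, -80.1]] z -3.6 F [0.1 0.5 0.1] 9.0
```

Emit:
{"name": "play_rows", "arguments": {
  "rows": [
    {"dp": [0,0.7,0],"turn": [0,0,0],"fingers": 1},
    {"dp": [0,0.9,0],"turn": [0,0,0],"fingers": 1},
    {"dp": [0,0.9,0],"turn": [0,0,0],"fingers": 1},
    {"dp": [0,0.9,0],"turn": [0,0,0],"fingers": 1},
    {"dp": [0,0.6,0],"turn": [0,0,0],"fingers": 1}
  ]
}}

```text
clock: 9.42
eef_pos: [522.1, 357.3, -3.1]
tcp_rot: [3.139, 0.003, 3.043]
contact_force: [0.3, 0.4, -0.9]
opening: -0.0
grasp_force: 0.0
```

Emit:
{"name": "play_rows", "arguments": {
  "rows": [
    {"dp": [-0.3,0,0],"turn": [0,0,0],"fingers": 1},
    {"dp": [-0.3,0,0],"turn": [0,0,0],"fingers": 1},
    {"dp": [-0.3,0,0],"turn": [0,0,0],"fingers": 1},
    {"dp": [-0.2,0,0],"turn": [0,0,0],"fingers": 1},
    {"dp": [-0.15,0,0],"turn": [0,0,0],"fingers": 1}
  ]
}}

```text
clock: 9.83
eef_pos: [570.9, 346.7, -3.8]
tcp_rot: [-3.142, 0.0, 3.041]
contact_force: [-10.7, 1.7, 2.6]
opening: 0.003
grasp_force: 6.3
```

Emit:
{"name": "play_rows", "arguments": {
  "rows": [
    {"dp": [-0.15,0,0],"turn": [0,0,0],"fingers": 1},
    {"dp": [-0.15,0,0],"turn": [0,0,0],"fingers": 1},
    {"dp": [-0.15,0,0],"turn": [0,0,0],"fingers": 1},
    {"dp": [-0.15,0,0],"turn": [0,0,0],"fingers": 1}
  ]
}}

```text
clock: 10.17
eef_pos: [590.5, 345.8, -3.8]
tcp_rot: [-3.142, -0.005, 3.041]
contact_force: [-12.5, 7.6, 6.1]
opening: -0.003
grasp_force: 6.4
```

```bash
python3 -c "from h import *;faredge()"
```

```text
far L,R uv [[-19.4, 104.5]] [[-9.0, -95.3]] diff -10.5 nearL,R uv [[-129.3, 98.7]] [[-118.8, -101.0]]
tcp uv [[-135.0, 79.0]] z -3.7 F [-6.1  4.2  0.7] 10.2167
```

Another 17 mm or so on the left.

Emit:
{"name": "play_rows", "arguments": {
  "rows": [
    {"dp": [-0.12,0,0],"turn": [0,0,0],"fingers": 1},
    {"dp": [-0.12,0,0],"turn": [0,0,0],"fingers": 1},
    {"dp": [-0.12,0,0],"turn": [0,0,0],"fingers": 1},
    {"dp": [-0.05,0,0],"turn": [0,0,0],"fingers": 1},
    {"dp": [0,0,0],"turn": [0,0,0],"fingers": 1}
  ]
}}

```text
clock: 10.63
eef_pos: [605.1, 344.6, -3.8]
tcp_rot: [-3.141, -0.008, 3.041]
contact_force: [-18.7, 9.6, 9.6]
opening: -0.003
grasp_force: 9.6
```

```bash
python3 -c "from h import *;faredge()"
```

```text
far L,R uv [[-5.0, 97.9]] [[-5.0, -102.1]] diff -0.0 nearL,R uv [[-115.0, 97.9]] [[-115.0, -102.1]]
tcp uv [[-122.0, 79.3]] z -3.9 F [-17.2   8.9   8.8] 10.6833
```

Emit:
{"name": "play_rows", "arguments": {
  "rows": [
    {"dp": [0.4,0,0],"turn": [0,0,0],"fingers": 1},
    {"dp": [0,-0.7,0],"turn": [0,0,0],"fingers": 1},
    {"dp": [0,-0.9,0],"turn": [0,0,0],"fingers": 1},
    {"dp": [0,-0.9,0],"turn": [0,0,0],"fingers": 1},
    {"dp": [0,-0.9,0],"turn": [0,0,0],"fingers": 1}
  ]
}}

```text
clock: 11.1
eef_pos: [579.6, 208.3, -3.7]
tcp_rot: [-3.141, -0.0, 3.043]
contact_force: [0.5, 0.5, -0.3]
opening: -0.003
grasp_force: 0.0
```

Emit:
{"name": "play_rows", "arguments": {
  "rows": [
    {"dp": [0,-0.5,0],"turn": [0,0,0],"fingers": 1},
    {"dp": [-0.1,0,0],"turn": [0,0,0],"fingers": 1},
    {"dp": [-0.1,0,0],"turn": [0,0,0],"fingers": 1},
    {"dp": [-0.1,0,0],"turn": [0,0,0],"fingers": 1},
    {"dp": [-0.1,0,0],"turn": [0,0,0],"fingers": 1}
  ]
}}

```text
clock: 11.52
eef_pos: [589.6, 188.8, -4.0]
tcp_rot: [-3.139, -0.009, 3.042]
contact_force: [-29.4, 3.2, 22.6]
opening: -0.0
grasp_force: 15.2
```

Emit:
{"name": "play_rows", "arguments": {
  "rows": [
    {"dp": [-0.07,0,0],"turn": [0,0,0],"fingers": 1},
    {"dp": [0,0,0],"turn": [0,0,0],"fingers": 1}
  ]
}}

```text
clock: 11.68
eef_pos: [589.3, 188.8, -4.5]
tcp_rot: [-3.138, -0.014, 3.043]
contact_force: [-27.7, -0.1, 19.1]
opening: 0.002
grasp_force: 13.5
```

The force rises to 28 N with no movement, so the case is against the batten. Backing off.

Emit:
{"name": "play_rows", "arguments": {
  "rows": [
    {"dp": [0.3,0,0],"turn": [0,0,0],"fingers": 1},
    {"dp": [0.7,0,0],"turn": [0,0,0],"fingers": 1},
    {"dp": [0.8,0,0],"turn": [0,0,0],"fingers": 1},
    {"dp": [0.3,0,-0.6],"turn": [0,0,0],"fingers": 1},
    {"dp": [0,0,-0.6],"turn": [0,0,0],"fingers": 1}
  ]
}}

```text
clock: 12.1
eef_pos: [508.6, 197.3, 43.2]
tcp_rot: [-3.139, -0.006, 3.045]
contact_force: [0.2, -0.4, 0.0]
opening: 0.002
grasp_force: 0.0
```

```bash
python3 -c "from h import *;look(small=True);faredge('pics/t8.png')"
```

```text
case [197.7 115.1] far L,R [[724.4000244140625, 349.70001220703125], [706.5999755859375, 152.8000030517578]] near L,R [[609.7000122070312, 360.1000061035156], [592.0, 163.1999969482422]]
small [ 84.1 112. ] far L,R [[665.7000122070312, 8.800000190734863], [666.0, -103.30000305175781]] near L,R [[581.5, 8.5], [581.9000244140625, -103.5999984741211]]
far L,R uv [[-5.5, 98.5]] [[-6.2, -101.5]] diff 0.7 nearL,R uv [[-115.4, 98.9]] [[-116.2, -101.1]]
tcp uv [[-196.7, -74.3]] z 47.6 F [1.5 0.8 0.9] 12.2
```

View pics/t8.png

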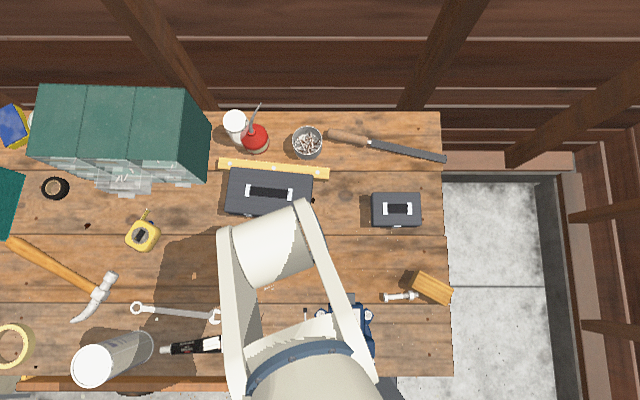

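The case (lid at about 226–313, 167–216) lies parallel against the batten and within its length. The small case hasn't moved and the arm is clear.

```bash
python3 -c "from rig import r;print(r.sign_off())"
```

```text
the job is handed in; nothing more can be done
None
```

I walked the larger case to the batten (left ahead by about 34 mm, then right by about 32 mm) and handed the job in at about 12 s; it lies flat and centred against the batten, the smaller case has not moved, and sign-off returned no verdict.

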